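# Set the clearance screw on a bench slide

## Task

On the small metal slide bolted to the bench, push the carriage fully home against its end stop. Then turn the wing screw on top of it clockwise until you feel it bottom on the anvil, finger-snug and never forced, and back it off a quarter of a turn. Leave the carriage home, let go, and leave the other things on the bench where they are.

Things in the scene. Friction and masses are not known exactly. Their poses are not given: they have to be found in the camera images.
- carriage (a joint): Distance (m) of the aluminium carriage from its home stop: 0 is fully home, 0.08 the far end of travel. The carriage (125 x 84 mm) runs on a fixed steel rail; about 5 N of friction, it stays where it is left. Home lies in the +x direction of push_tab.
- push_tab (a point): Point on the upright aluminium tab at the carriage's trailing end: tab 10 mm thick (x), 56 mm wide (y), top edge 20 mm above this point, carriage plate 42 mm below. x axis: level, the way the carriage goes home; z up. The screw axis is 75 mm ahead of this point (clear gap of 50 mm from tab to bridge).
- screw: Steel wing screw upright in a bridge on the carriage. Origin: centre of the wing, on the screw axis, 0.13 m above the bench. Wing 44 mm long (x), 10 mm thick (y), 28 mm tall; z up. Bridge top (40 mm along travel, 84 mm across) is 25 to 26 mm below the origin. Clockwise from above tightens, lowering it 2 mm a turn; running friction 0.04 N m. It can back off half a turn or more.
- screw_tip (a point): Lower end of the screw's shank, on its axis, 62 mm below the wing's centre. It bottoms on the anvil between 0.2 and 0.5 turn clockwise of its start, at an angle that only feel tells. Bottomed, the torque climbs steeply: 0.15 to 0.3 N m is snug, more than 0.42 N m is forced.
- anvil: Brass anvil, 22 mm disc on the carriage under the screw tip, set at an unknown height. Origin: centre of its top face; z up. The screw has bottomed when its tip meets it: the gap is then 0, and 0.5 mm after a quarter of a turn back.
- spray_can_mid (a point): Middle of a black spray can standing on the bench, 52 mm across, 150 mm tall. Bystander.
- tape_roll_mid (a point): Middle of an orange tape roll lying flat, 90 mm across, 22 mm tall. Bystander.
- bush_mid (a point): Middle of a flanged steel bush, 48 mm across, 34 mm tall. Bystander.
- bearing_mid (a point): Middle of a bearing ring lying flat, 52 mm across, 16 mm tall. Bystander.
- spanner_grip (a point): Grip of a steel spanner lying flat, 180 mm long. Bystander.
- driver_grip (a point): Grip of a screwdriver lying flat, 200 mm long. Bystander.

How it is judged:
By the outcome, as a careful person would: the job done as asked, in the order asked, and still so for the second after the job is handed in, with the robot touching nothing.
It also fails if it takes over 72 s, if anything falls off the work surface, if the arm or the gripper's body presses on something with over 40 N, if the wrist force passes 120 N, or if a joint passes its speed limit or range.

## Robot

A 7-joint arm with a two-finger parallel gripper is mounted at the origin on the work surface. World frame = base frame: x ahead of the robot, y to its left, z up, the work surface at z = 0. Lengths are in m, angles in rad, forces in N, time in s.
With the tool pointing down it reaches from about 0.4 to 0.85 m from the base axis. Payload 4.5 kg.
Tool frame: the origin (TCP) lies midway between the tips of the shut fingers; the grasp point (between the pads) lies 19 mm behind it; z points along the fingers, y is the direction in which the jaws open and shut (so a half turn about z gives the same grasp; the last joint's range is limited). The gripper opens to 88 mm and grips with 3 to 60 N. Pads are 18 mm wide; open, the fingers measure 123 mm over their backs; the gripper's body (75 mm by 187 mm) begins 45 mm behind the grasp point.
Start: joints at [-1.07, 0.689, -0.195, 1.565, 0.157, 0.902, -0.215], TCP at [0.281, 0.558, 0.205] pointing down, gripper open.
Joint ranges: [-3.01, 3.01], [-0.46, 2.08], [-1.47, 1.51], [0.13, 2.56], [-1, 4.14], [0.04, 2.09], [-2.66, 2.66]. Speed limits (rad/s): [2.57, 2.57, 3.14, 3.14, 3.14, 3.14, 3.14].

## Interface

Orientations are given as a unit quaternion [x, y, z, w].
In Python, from plant import r, viewer gives the robot as it stands.
- The arm moves only by the tool play_rows, never from a script. Its argument "commands" is a list of rows, each an object with "delta_rot": the turn, a rotation vector about the tool's x, y, z normalised to -1 to 1, where 1 is pi rad, a list of three; "travel": the shift along the tool's x, y, z normalised to -1 to 1, where 1 is 15 cm, a list of three; "gripper": the opening, from -1 (shut) to 1 (fully open). In form: [{"delta_rot": [wx, wy, wz], "travel": [x, y, z], "gripper": gripper}, ...]. A call has 1 to 12 rows; each row is the pose to reach, as a shift and turn from the pose commanded when the call began, along the tool's axes at that moment, turning the shorter way round; what a row does not reach only later rows make up. A row lasts 1/8 s, in which the tool goes at most 62.5 mm and 10.7 degrees, less where a joint would pass 70% of its speed; a pose out of reach is approached as far as the arm can. A call with a number of a shift or a turn outside -1 to 1 is refused whole. A call with a gripper value outside its range is refused whole. The fingers move at their own pace and stop on an object; "force" is the grip in N (left out, the last holds). Time passes only in rows, so rows that repeat a pose let the fingers close. It gives the time, the measured TCP pose, the force and the opening at its end, in the units of the state.
- r.get_state(): the state, without advancing time (a new reading comes with each control period).
- viewer.snapshot(name): name is "side" or "top"; returns a dict with "color" (384x512x3 uint8, red, green, blue), "z_map" (384x512 float32, m along the optical axis (not along the pixel's ray), 0 where there is no reading), "fx", "fy", "cx", "cy" (pixels), "distortion" ([k1, k2, p1, p2, k3] as OpenCV has them; the pictures are not rectified), "origin" and "attitude" of the camera in the world. Camera axes: x right, y up, looking along -z (the intrinsics and any distortion apply to the point x, -y, -z); pixel columns grow to the right and rows downward; lengths in m; the calibration is good to about 2 mm. A picture is of the moment at which its call begins.
- r.finish_job(): hands the job in, once; it reports no verdict.
Trained networks look in the newest picture that a camera, given by its name, has taken for a name from the list of things; names that differ only in an ending like _2 or _b are one class to them, and where a whole thing is asked for, a point or a joint stands for the part that bears it (a point fixed in the world has none). Each returns a list of dicts, best first, with "conf" (0 to 1); they miss things now and then, are a little off and sometimes report something else, mostly with a low value. They report only what shows in the picture. A call takes as long as a camera call.
- viewer.outline_of(camera, label): "pixels" (384x512 bool, what is visible of it) and "at" ([column, row] in pixels, amid what is visible of it).
- viewer.pinpoint(camera, label): "at" ([column, row] in pixels: a listed point, or the origin of a listed thing).
The state is a dict: "clock": time; "q": joint angles; "qd": joint speeds; "joint_torque": joint torques, N m; "tool_pos": TCP position; "eef_rot": TCP orientation; "contact_force": force on the tool from outside, world axes, zero at the start; "moment": the same for the moment, N m; "opening": opening from 0.0 (shut) to 1.0 (fully open).
Only numpy, scipy, OpenCV 4.12 (cv2) and the standard library are available. Lean on these libraries where they do the work, as an engineer would, in place of code of your own. Each camera call takes 0.05 s, during which the arm holds its last target. There are 200 camera calls.

## Working session

There is one attempt and no reset: what is moved stays moved. The work goes in short steps, Python scripts to look and compute and a tool call to move; the robot and the scene stay as the last step left them, time stands still between calls to the robot, and variables do not carry over. Pictures are saved under pics/ and viewed, about 8 in all and at most 12, crops included, and the job is handed in when it is done.

Besides the shell and the picture viewer there is one more tool, called after "Request:" in YAML: its name, and indented under it one key for each argument. play_rows: Moves the arm, as the interface text tells. Its arguments: {"type":"object","properties":{"commands":{"type":"array","items":{"type":"object","properties":{"delta_rot":{"type":"array","items":{"type":"number","minimum":-1,"maximum":1}},"travel":{"type":"array","items":{"type":"number","minimum":-1,"maximum":1}},"gripper":{"type":"number"}}}},"force":{"type":"number"}},"required":["commands"]}

```bash
mkdir -p pics
cat > h.py <<'E'
import numpy as np, cv2
from scipy.spatial.transform import Rotation as R
from plant import r, viewer
def ray(s,at):
    K=np.array([[s['fx'],0,s['cx']],[0,s['fy'],s['cy']],[0,0,1]])
    p=cv2.undistortPoints(np.array([[at]],float),K,np.array(s['distortion'],float))[0,0]
    return np.array([p[0],-p[1],-1.])
def rot(s):
    a=np.array(s['attitude'],float)
    return a if a.shape==(3,3) else R.from_quat(a).as_matrix()
def at_z(s,at,z):
    d=rot(s)@ray(s,at); o=np.array(s['origin']); return o+d*(z-o[2])/d[2]
def depth(s,at):
    c,w=int(round(at[0])),int(round(at[1])); d=s['z_map'][w-1:w+2,c-1:c+2]; d=d[d>0]
    return np.array(s['origin'])+rot(s)@ray(s,at)*np.median(d) if d.size else None
E
python3 - <<'E'
from h import *
np.set_printoptions(precision=4,suppress=True)
st=r.get_state();print({k:np.round(v,3) for k,v in st.items()})
ims=[]
for c in("side","top"):
    s=viewer.snapshot(c);ims.append(s['color']);print(c,s['origin'],s['attitude'])
    for l in("push_tab","screw","screw_tip","anvil","spray_can_mid","tape_roll_mid","bush_mid","bearing_mid","spanner_grip","driver_grip"):
        for d in viewer.pinpoint(c,l)[:2]:
            a=d['at'];print(l,round(d['conf'],2),np.round(a),'depth',depth(s,a),*(['z.13',at_z(s,a,.13)] if l=='screw' else []))
    cv2.imwrite(f'pics/{c}0.png',cv2.cvtColor(s['color'],cv2.COLOR_RGB2BGR))
E
```

```text
{'clock': np.float64(0.0), 'q': array([-1.07 ,  0.69 , -0.195,  1.566,  0.157,  0.902, -0.215]), 'qd': array([-0.002,  0.001,  0.001, -0.001, -0.001, -0.001, -0.001]), 'joint_torque': array([ -0.   , -52.756,  -1.267, -15.344,  -0.053,   0.006,   0.   ]), 'tool_pos': array([0.281, 0.557, 0.204]), 'eef_rot': array([ 0.231,  0.973, -0.001, -0.   ]), 'contact_force': array([ 0.022, -0.39 , -0.397]), 'moment': array([-0.002, -0.015,  0.017]), 'opening': np.float64(1.002)}
side [-0.1643 -0.6797  0.7195] [ 0.4446 -0.197  -0.3559  0.798 ]
push_tab 0.85 [263. 217.] depth [ 0.4743 -0.1325  0.1025]
screw 0.53 [272. 191.] depth [ 0.5516 -0.1015  0.1439] z.13 [ 0.5689 -0.0876  0.13  ]
screw_tip 0.62 [238. 207.] depth [0.5526 0.0518 0.0117]
screw_tip 0.45 [269. 213.] depth [ 0.5385 -0.1028  0.0662]
anvil 0.36 [273. 208.] depth [ 0.5349 -0.1216  0.0972]
spray_can_mid 0.98 [185. 164.] depth [0.5563 0.3395 0.0803]
tape_roll_mid 0.8 [310. 230.] depth [ 0.6243 -0.2046  0.0004]
tape_roll_mid 0.52 [270. 215.] depth [ 0.4857 -0.1513  0.1098]
bush_mid 0.43 [239. 202.] depth [0.5567 0.0502 0.0324]
bearing_
[... 271 characters left out ...]
  0.0674  0.7071 -0.7005]
push_tab 0.84 [292. 229.] depth [ 0.4734 -0.1243  0.1104]
screw 0.55 [282. 198.] depth [ 0.5463 -0.0978  0.1476] z.13 [ 0.5497 -0.0989  0.13  ]
screw_tip 0.52 [107. 196.] depth [0.5578 0.3445 0.1438]
anvil 0.41 [323. 184.] depth [ 0.6139 -0.2247  0.0017]
spray_can_mid 0.91 [107. 195.] depth [0.557  0.3437 0.1503]
tape_roll_mid 0.81 [324. 187.] depth [ 0.6054 -0.2287 -0.0007]
bush_mid 0.62 [220. 198.] depth [0.5696 0.0627 0.0358]
bearing_mid 0.55 [371. 249.] depth [ 0.4283 -0.3515  0.001 ]
spanner_grip 0.64 [390. 219.] depth [ 0.5109 -0.4093  0.0043]
driver_grip 0.77 [ 94. 257.] depth [0.4117 0.4101 0.02  ]
driver_grip 0.75 [324. 187.] depth [ 0.6051 -0.2287 -0.0007]
```

View pics/side0.png

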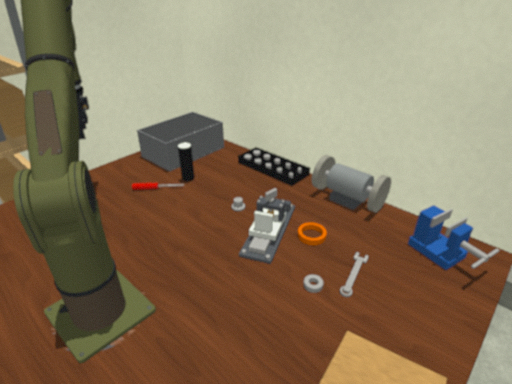

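View pics/top0.png

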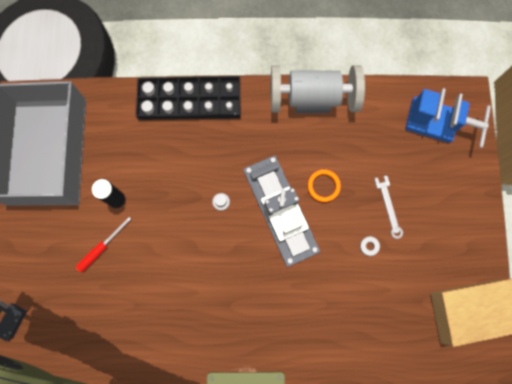

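The slide sits at about (270, 210) in the top view, and home is away from the robot. Next I'll measure the rail axis and the wing from depth.

Run:
```python
from h import *
np.set_printoptions(precision=4,suppress=True)
for c in("top","side"):
    s=viewer.snapshot(c)
    P=[];C=[]
    for v in range(130,290):
        for u in range(215,345):
            z=s['z_map'][v,u]
            if z>0: P.append(np.array(s['origin'])+rot(s)@ray(s,(u,v))*z);C.append((u,v))
    P=np.array(P)
    m=(abs(P[:,0]-.54)<.14)&(abs(P[:,1]+.1)<.11)&(P[:,2]>.008)
    m&=~((P[:,2]<.03)&(np.hypot(P[:,0]-.605,P[:,1]+.2287)<.055))
    Q=P[m];rc=cv2.minAreaRect(Q[:,:2].astype(np.float32)*1000);print(c,'rail',rc,cv2.boxPoints(rc).tolist())
    for lo,hi in((.03,.055),(.055,.09),(.095,.108),(.1,.112),(.112,.128),(.13,.17)):
        q=Q[(Q[:,2]>lo)&(Q[:,2]<hi)]
        if len(q)>4:
            print(lo,hi,len(q),'mean',q.mean(0),'rect',cv2.minAreaRect(q[:,:2].astype(np.float32)*1000))
    x0,x1,y0,y1=(225,335,140,275) if c=='top' else (225,315,175,270)
    cv2.imwrite(f'pics/{c}1.png',cv2.resize(cv2.cvtColor(s['color'][y0:y1,x0:x1],cv2.COLOR_RGB2BGR),None,fx=4.4,fy=4.4,interpolation=cv2.INTER_CUBIC))
```

```text
top rail ((539.5767822265625, -101.28473663330078), (284.5569763183594, 204.5611572265625), 3.0605404376983643) [[392.04034423828125, -6.746453762054443], [402.96209716796875, -211.01583862304688], [687.1132202148438, -195.82301330566406], [676.1914672851562, 8.446365356445312]]
0.03 0.055 1426 mean [ 0.5374 -0.102   0.0438] rect ((550.7618408203125, -135.39016723632812), (255.1148223876953, 154.87876892089844), 22.145591735839844)
0.055 0.09 106 mean [ 0.5052 -0.107   0.0641] rect ((521.0335693359375, -109.09273529052734), (121.52350616455078, 80.84659576416016), 24.806909561157227)
0.095 0.108 306 mean [ 0.5441 -0.0996  0.105 ] rect ((522.0081176757812, -110.46663665771484), (100.88911437988281, 85.08702087402344), 23.020694732666016)
0.1 0.112 436 mean [ 0.5416 -0.1004  0.1068] rect ((521.8248291015625, -110.38764190673828), (101.10366821289062, 85.03104400634766), 22.689878463745117)
0.112 0.128 93 mean [ 0.5068 -0.1165  0.1155] rect ((518.2880249023438, -111.09041595458984), (93.5575942993164, 74.77685546875), 21.777284622192383)
0.13 0.17 73 mean [ 0.5482 -0.0982  0.1451] rect 
[... 596 characters left out ...]
09375, -115.69241333007812), (93.63197326660156, 86.76258850097656), 25.59984016418457)
0.095 0.108 296 mean [ 0.5256 -0.1122  0.1026] rect ((518.2599487304688, -113.37554931640625), (101.43724060058594, 84.22587585449219), 23.486711502075195)
0.1 0.112 267 mean [ 0.5236 -0.1132  0.1051] rect ((518.3444213867188, -113.56996154785156), (101.43724060058594, 83.80192565917969), 23.486711502075195)
0.112 0.128 47 mean [ 0.5337 -0.1085  0.1194] rect ((514.911865234375, -112.54869079589844), (95.05256652832031, 42.1627082824707), 30.070125579833984)
0.13 0.17 66 mean [ 0.544  -0.1028  0.1392] rect ((547.1609497070312, -100.7332992553711), (12.926753997802734, 45.25632858276367), 82.65841674804688)
```

View pics/top1.png

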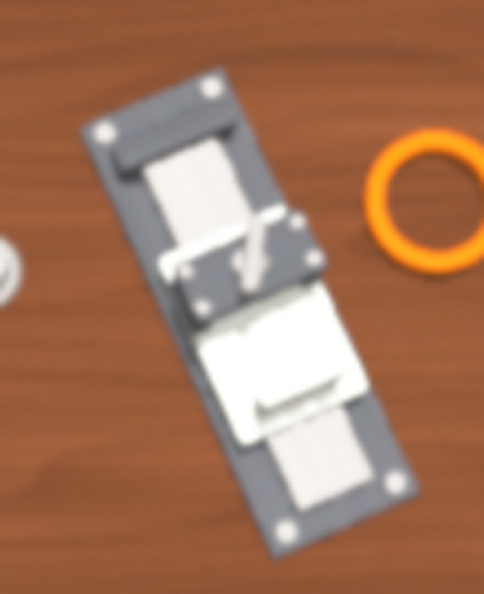

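View pics/side1.png

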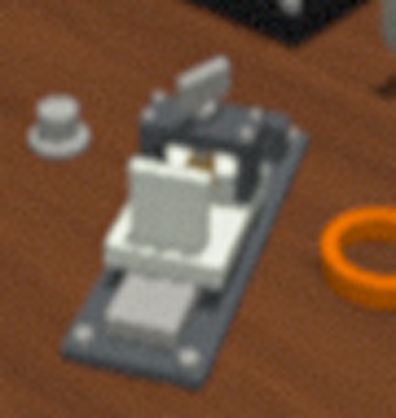

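Request:
play_rows:
  commands:
    - {"delta_rot": [0,0,0],"travel": [-0.753,-0.934,0],"gripper": -1}
    - {"delta_rot": [0,0,0],"travel": [-0.753,-0.934,0],"gripper": -1}
    - {"delta_rot": [0,0,0],"travel": [-0.753,-0.934,0],"gripper": -1}
    - {"delta_rot": [0,0,0],"travel": [-0.753,-0.934,0],"gripper": -1}
  force: 20

```text
clock: 1.7
tool_pos: [0.3206, 0.3769, 0.2051]
eef_rot: [0.234, 0.972, -0.002, 0.001]
contact_force: [0.2, 0.3, -0.1]
opening: 0.57
```

Request:
play_rows:
  commands:
    - {"delta_rot": [0,0,0],"travel": [-0.753,-0.934,0],"gripper": -1}
    - {"delta_rot": [0,0,0],"travel": [-0.753,-0.934,0],"gripper": -1}
    - {"delta_rot": [0,0,0],"travel": [-0.753,-0.934,0],"gripper": -1}
    - {"delta_rot": [0,0,0],"travel": [-0.753,-0.934,0],"gripper": -1}

```text
clock: 2.2
tool_pos: [0.3578, 0.2027, 0.2051]
eef_rot: [0.235, 0.972, -0.001, 0.0]
contact_force: [0.2, 1.6, -0.5]
opening: 0.114
```

Request:
play_rows:
  commands:
    - {"delta_rot": [0,0,0],"travel": [-0.753,-0.934,0],"gripper": -1}
    - {"delta_rot": [0,0,0],"travel": [-0.753,-0.934,0],"gripper": -1}
    - {"delta_rot": [0,0,0],"travel": [-0.753,-0.934,0],"gripper": -1}
    - {"delta_rot": [0,0,0],"travel": [-0.753,-0.934,0],"gripper": -1}

```text
clock: 2.7
tool_pos: [0.3963, 0.0277, 0.2051]
eef_rot: [0.235, 0.972, -0.0, 0.001]
contact_force: [-0.1, 0.9, -0.2]
opening: 0.004
```

Request:
play_rows:
  commands:
    - {"delta_rot": [0,0,0.725],"travel": [-0.753,-0.934,0],"gripper": -1}
    - {"delta_rot": [0,0,0.725],"travel": [-0.753,-0.934,0],"gripper": -1}
    - {"delta_rot": [0,0,0.725],"travel": [-0.753,-0.934,0],"gripper": -1}
    - {"delta_rot": [0,0,0.725],"travel": [-0.753,-0.934,0],"gripper": -1}
    - {"delta_rot": [0,0,0.725],"travel": [-0.753,-0.934,0],"gripper": -1}
    - {"delta_rot": [0,0,0.725],"travel": [-0.753,-0.934,0],"gripper": -1}
    - {"delta_rot": [0,0,0.725],"travel": [-0.753,-0.934,0],"gripper": -1}
    - {"delta_rot": [0,0,0.725],"travel": [-0.753,-0.934,0],"gripper": -1}
    - {"delta_rot": [0,0,0.725],"travel": [-0.753,-0.934,0],"gripper": -1}
    - {"delta_rot": [0,0,0.725],"travel": [-0.753,-0.934,0],"gripper": -1}
    - {"delta_rot": [0,0,0.725],"travel": [-0.753,-0.934,0],"gripper": -1}
    - {"delta_rot": [0,0,0.725],"travel": [-0.753,-0.934,0],"gripper": -1}

```text
clock: 4.2
tool_pos: [0.4348, -0.1427, 0.205]
eef_rot: [0.978, 0.21, 0.001, -0.0]
contact_force: [-0.5, -0.2, 0.2]
opening: 0.009
```

Request:
play_rows:
  commands:
    - {"delta_rot": [0,0,0],"travel": [0,0,0.4],"gripper": -1}
    - {"delta_rot": [0,0,0],"travel": [0,0,0.767],"gripper": -1}
    - {"delta_rot": [0,0,0],"travel": [0,0,0.767],"gripper": -1}
    - {"delta_rot": [0,0,0],"travel": [0.1,0,0.767],"gripper": -1}
    - {"delta_rot": [0,0,0],"travel": [0.15,0,0.767],"gripper": -1}
    - {"delta_rot": [0,0,0],"travel": [0.2,0,0.767],"gripper": -1}
    - {"delta_rot": [0,0,0],"travel": [0.24,0,0.767],"gripper": -1}
    - {"delta_rot": [0,0,0],"travel": [0.28,0,0.767],"gripper": -1}
    - {"delta_rot": [0,0,0],"travel": [0.32,0,0.767],"gripper": -1}
    - {"delta_rot": [0,0,0],"travel": [0.36,0,0.767],"gripper": -1}
    - {"delta_rot": [0,0,0],"travel": [0.4,0,0.767],"gripper": -1}

```text
clock: 5.58
tool_pos: [0.4875, -0.1208, 0.0899]
eef_rot: [0.978, 0.211, -0.0, -0.0]
contact_force: [-0.4, 0.0, 0.1]
opening: 0.005
```

Run:
```python
from h import *
np.set_printoptions(precision=4,suppress=True)
s=viewer.snapshot('top');im=[s['color'][130:280,205:355]]
for l in('screw','push_tab'):
    for d in viewer.pinpoint('top',l)[:1]: print(l,d['conf'],d['at'],at_z(s,d['at'],.13 if l=='screw' else .096))
s=viewer.snapshot('side');im.append(s['color'][140:290,190:340])
for l in('screw','push_tab'):
    for d in viewer.pinpoint('side',l)[:1]: print(l,d['conf'],d['at'],at_z(s,d['at'],.13 if l=='screw' else .096))
cv2.imwrite('pics/p2.png',cv2.resize(cv2.cvtColor(np.hstack(im),cv2.COLOR_RGB2BGR),(800,400),interpolation=cv2.INTER_CUBIC))
print(r.get_state()['contact_force'])
```

```text
screw 0.6 [269.5, 193.3] [ 0.5517 -0.0921  0.13  ]
push_tab 0.61 [265.6, 216.4] [ 0.4872 -0.1321  0.096 ]
[ 0.4198 -0.0082 -0.7092]
```

View pics/p2.png

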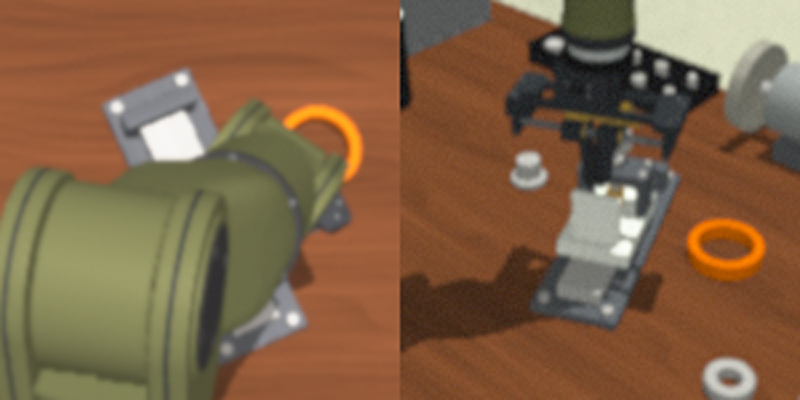

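Run:
```python
from h import *
np.set_printoptions(precision=3,suppress=True)
s=viewer.snapshot('side')
K=np.array([[s['fx'],0,s['cx']],[0,s['fy'],s['cy']],[0,0,1]])
def proj(p):
    q=rot(s).T@(np.array(p)-s['origin']);q=q*[1,-1,-1]
    return cv2.projectPoints(q.reshape(1,3),np.zeros(3),np.zeros(3),K,np.array(s['distortion']))[0][0,0]
t=r.get_state()['tool_pos'];print(t,'tcp px',proj(t),proj(t+[0,0,.03]),proj(t+[0,0,.06]))
u=np.array([.922,.3875,0]);n=np.array([-.3875,.922,0]);o=np.array([.549,-.0985,0])
for v in range(198,246,2):
    row=[]
    for c in(259,262,265):
        p=depth(s,(c,v));
        if p is not None: row+=[np.round([u@(p-o),n@(p-o),p[2]],3)]
    print(v,*row)
```

```text
[ 0.487 -0.121  0.09 ] tcp px [262.699 216.624] [262.79  208.437] [262.882 199.994]
198 [-0.077  0.012  0.162] [-0.077  0.002  0.164] [-0.077 -0.007  0.166]
200 [-0.078  0.011  0.156] [-0.077  0.003  0.157] [-0.077 -0.007  0.159]
202 [-0.077  0.012  0.148] [-0.075  0.003  0.148] [-0.076 -0.006  0.152]
204 [-0.078  0.011  0.141] [-0.076  0.003  0.142] [-0.077 -0.007  0.145]
206 [-0.078  0.011  0.135] [-0.077  0.002  0.136] [-0.077 -0.007  0.138]
208 [-0.078  0.011  0.128] [-0.076  0.003  0.128] [-0.077 -0.007  0.131]
210 [-0.018  0.031  0.076] [-0.001  0.027  0.066] [-0.076 -0.007  0.123]
212 [-0.075  0.012  0.111] [-0.003  0.026  0.059] [0.014 0.021 0.049]
214 [-0.081  0.01   0.108] [-0.079  0.001  0.109] [-0.078 -0.007  0.11 ]
216 [-0.083  0.009  0.103] [-0.082  0.     0.104] [-0.082 -0.009  0.106]
218 [-0.082  0.01   0.094] [-0.081  0.001  0.096] [-0.082 -0.009  0.099]
220 [-0.083  0.009  0.088] [-0.082  0.     0.089] [-0.082 -0.009  0.092]
222 [-0.082  0.01   0.08 ] [-0.083 -0.     0.083] [-0.083 -0.009  0.085]
224 [-0.081  0.01   0.071] [-0.082  0.     0.074] [-0.083 -0.009  0.077]
226 [-0.082  0.01   0.064] [-0.081  0.     0.066] [-0.082 -0.009  0.069]
228 [-0.081  0.01   0.056] [-0.079  0.001  0.057] [-0.081 -0.009  0.061]
230 [-0.085  0.008  0.052] [-0.082 -0.     0.052] [-0.081 -0.009  0.053]
232 [-0.09   0.007  0.048] [-0.089 -0.002  0.05 ] [-0.087 -0.011  0.05 ]
234 [-0.091  0.007  0.041] [-0.09  -0.003  0.043] [-0.091 -0.012  0.046]
236 [-0.092  0.006  0.034] [-0.09  -0.003  0.035] [-0.09  -0.012  0.038]
238 [-0.098  0.004  0.032] [-0.094 -0.004  0.031] [-0.092 -0.013  0.032]
240 [-0.104  0.002  0.03 ] [-0.103 -0.007  0.031] [-0.1   -0.016  0.031]
242 [-0.115 -0.002  0.031] [-0.111 -0.01   0.03 ] [-0.109 -0.019  0.031]
244 [-0.122 -0.004  0.03 ] [-0.12  -0.013  0.031] [-0.119 -0.022  0.032]
```

The fingertips show above the tab, at z≈0.12 in the depth map, although the reported TCP is at 0.09. I'll raise, back off and measure the tips directly.

Request:
play_rows:
  commands:
    - {"delta_rot": [0,0,0],"travel": [0,0,-0.25],"gripper": -1}
    - {"delta_rot": [0,0,0],"travel": [-0.2,0,-0.25],"gripper": -1}
    - {"delta_rot": [0,0,0],"travel": [-0.4,0,-0.25],"gripper": -1}
    - {"delta_rot": [0,0,0],"travel": [-0.4,0,-0.25],"gripper": -1}

```text
clock: 6.42
tool_pos: [0.4301, -0.1466, 0.1277]
eef_rot: [0.978, 0.209, -0.001, -0.0]
contact_force: [0.2, 0.8, 0.4]
opening: 0.007
```

```bash
cat >> h.py <<'E'
def proj(s,p):
    K=np.array([[s['fx'],0,s['cx']],[0,s['fy'],s['cy']],[0,0,1]])
    q=rot(s).T@(np.array(p)-s['origin']);q=q*[1,-1,-1]
    return cv2.projectPoints(q.reshape(1,3),np.zeros(3),np.zeros(3),K,np.array(s['distortion']))[0][0,0]
E
python3 - <<'E'
from h import *
np.set_printoptions(precision=3,suppress=True)
s=viewer.snapshot('side')
st=r.get_state();t=st['tool_pos'];a=proj(s,t);print(t,a,st['q'],st['eef_rot'])
c0=int(round(a[0]))
for v in range(int(a[1])-30,int(a[1])+8,2):
    print(v,*[depth(s,(c,v)) for c in(c0-4,c0,c0+4)])
im=cv2.cvtColor(s['color'],cv2.COLOR_RGB2BGR).copy();cv2.circle(im,(int(a[0]),int(a[1])),1,(0,0,255),-1)
x,y=c0-60,int(a[1])-70
cv2.imwrite('pics/p3.png',cv2.resize(im[y:y+120,x:x+120],(600,600),interpolation=cv2.INTER_CUBIC))
E
```

```text
[ 0.432 -0.146  0.128] [256.745 217.912] [ 0.044  0.638  0.29   2.153 -0.445  0.407 -0.457] [ 0.978  0.21  -0.    -0.   ]
187 [ 0.41  -0.153  0.242] [ 0.413 -0.164  0.246] [ 0.418 -0.173  0.247]
189 [ 0.406 -0.156  0.239] [ 0.405 -0.171  0.246] [ 0.41  -0.18   0.248]
191 [ 0.417 -0.146  0.224] [ 0.403 -0.173  0.242] [ 0.407 -0.183  0.244]
193 [ 0.419 -0.144  0.216] [ 0.403 -0.173  0.236] [ 0.408 -0.182  0.237]
195 [ 0.418 -0.145  0.211] [ 0.403 -0.173  0.23 ] [ 0.408 -0.182  0.231]
197 [ 0.417 -0.146  0.205] [ 0.425 -0.153  0.205] [ 0.426 -0.166  0.209]
199 [ 0.417 -0.146  0.199] [ 0.423 -0.155  0.2  ] [ 0.427 -0.166  0.203]
201 [ 0.418 -0.145  0.192] [ 0.423 -0.155  0.193] [ 0.427 -0.166  0.196]
203 [ 0.418 -0.145  0.185] [ 0.425 -0.154  0.185] [ 0.427 -0.166  0.19 ]
205 [ 0.417 -0.146  0.179] [ 0.423 -0.155  0.18 ] [ 0.428 -0.165  0.182]
207 [ 0.417 -0.146  0.172] [ 0.422 -0.156  0.174] [ 0.428 -0.165  0.176]
209 [ 0.417 -0.146  0.166] [ 0.422 -0.156  0.168] [ 0.43  -0.164  0.168]
211 [0.582 0.006 0.001] [ 0.424 -0.155  0.16 ] [ 0.533 -0.074  0.064]
213 [ 0.574 -0.001 -0.001] [ 0.468 -0.115  0.11 ] [ 0.476 -0.124  0.11 ]
215 [ 0.565 -0.01  -0.   ] [ 0.467 -0.116  0.104] [ 0.472 -0.127  0.107]
217 [ 0.555 -0.019  0.001] [ 0.467 -0.116  0.097] [ 0.473 -0.126  0.099]
219 [ 0.548 -0.025 -0.   ] [ 0.466 -0.117  0.09 ] [ 0.472 -0.127  0.092]
221 [ 0.539 -0.033  0.   ] [ 0.467 -0.116  0.082] [ 0.472 -0.128  0.085]
223 [ 0.486 -0.082  0.047] [ 0.467 -0.116  0.075] [ 0.472 -0.127  0.077]
```

View pics/p3.png

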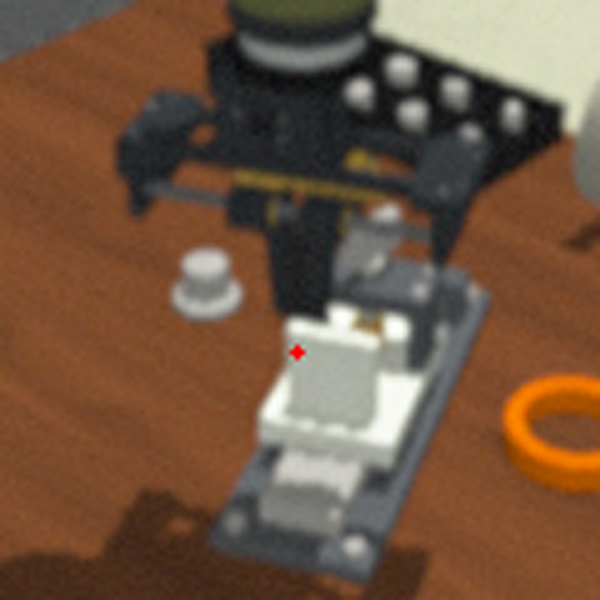

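The tips really sit about 31 mm above the reported TCP: the red mark at (297, 352) is below the tips at (302, 312). I'll allow for this in z.

Request:
play_rows:
  commands:
    - {"delta_rot": [0,0,0],"travel": [0,0,0.3],"gripper": -1}
    - {"delta_rot": [0,0,0],"travel": [0,0,0.46],"gripper": -1}
    - {"delta_rot": [0,0,0],"travel": [0.08,0,0.46],"gripper": -1}
    - {"delta_rot": [0,0,0],"travel": [0.15,0,0.46],"gripper": -1}
    - {"delta_rot": [0,0,0],"travel": [0.2,0,0.46],"gripper": -1}
    - {"delta_rot": [0,0,0],"travel": [0.23,0,0.46],"gripper": -1}
    - {"delta_rot": [0,0,0],"travel": [0.26,0,0.46],"gripper": -1}
    - {"delta_rot": [0,0,0],"travel": [0.29,0,0.46],"gripper": -1}
    - {"delta_rot": [0,0,0],"travel": [0.32,0,0.46],"gripper": -1}
    - {"delta_rot": [0,0,0],"travel": [0.35,0,0.46],"gripper": -1}

```text
clock: 7.72
tool_pos: [0.4783, -0.1252, 0.059]
eef_rot: [0.978, 0.21, -0.001, 0.0]
contact_force: [-4.7, -3.9, 4.3]
opening: 0.006
```

Request:
play_rows:
  commands:
    - {"delta_rot": [0,0,0],"travel": [0.03,0,0],"gripper": -1}
    - {"delta_rot": [0,0,0],"travel": [0.06,0,0],"gripper": -1}
    - {"delta_rot": [0,0,0],"travel": [0.09,0,0],"gripper": -1}
    - {"delta_rot": [0,0,0],"travel": [0.12,0,0],"gripper": -1}
    - {"delta_rot": [0,0,0],"travel": [0.14,0,0],"gripper": -1}
    - {"delta_rot": [0,0,0],"travel": [0.16,0,0],"gripper": -1}

```text
clock: 8.48
tool_pos: [0.5003, -0.1156, 0.059]
eef_rot: [0.978, 0.21, -0.001, 0.0]
contact_force: [-5.5, -2.8, 3.7]
opening: 0.006
```

Request:
play_rows:
  commands:
    - {"delta_rot": [0,0,0],"travel": [0.02,0,0],"gripper": -1}
    - {"delta_rot": [0,0,0],"travel": [0.04,0,0],"gripper": -1}
    - {"delta_rot": [0,0,0],"travel": [0.06,0,0],"gripper": -1}
    - {"delta_rot": [0,0,0],"travel": [0.08,0,0],"gripper": -1}

```text
clock: 8.98
tool_pos: [0.5113, -0.111, 0.059]
eef_rot: [0.978, 0.209, -0.001, 0.001]
contact_force: [-4.9, -4.3, 3.2]
opening: 0.002
```

Request:
play_rows:
  commands:
    - {"delta_rot": [0,0,0],"travel": [0.02,0,0],"gripper": -1}
    - {"delta_rot": [0,0,0],"travel": [0.04,0,0],"gripper": -1}
    - {"delta_rot": [0,0,0],"travel": [0.06,0,0],"gripper": -1}
    - {"delta_rot": [0,0,0],"travel": [0.08,0,0],"gripper": -1}

```text
clock: 9.48
tool_pos: [0.5189, -0.1075, 0.059]
eef_rot: [0.978, 0.208, -0.004, 0.0]
contact_force: [-13.7, -7.8, 11.9]
opening: 0.007
```

Request:
play_rows:
  commands:
    - {"delta_rot": [0,0,0],"travel": [0.015,0,0],"gripper": -1}
    - {"delta_rot": [0,0,0],"travel": [0.015,0,0],"gripper": -1}
    - {"delta_rot": [0,0,0],"travel": [0.015,0,0],"gripper": -1}

```text
clock: 9.85
tool_pos: [0.5187, -0.1076, 0.059]
eef_rot: [0.978, 0.208, -0.006, 0.0]
contact_force: [-13.7, -8.3, 11.2]
opening: 0.004
```

Home stop confirmed: the position held with the force steady at about 16 N. Next I'll retract, raise and rotate for the wing.

Request:
play_rows:
  commands:
    - {"delta_rot": [0,0,0],"travel": [-0.2,0,0],"gripper": -1}
    - {"delta_rot": [0,0,0],"travel": [-0.3,0,0],"gripper": -1}
    - {"delta_rot": [0,0,0],"travel": [-0.3,0,-0.4],"gripper": -1}
    - {"delta_rot": [0,0,0],"travel": [-0.3,0,-0.8],"gripper": -1}
    - {"delta_rot": [0,0,-0.4],"travel": [-0.3,0,-0.8],"gripper": 0.2}
    - {"delta_rot": [0,0,-0.4],"travel": [-0.3,0,-0.8],"gripper": 0.2}
    - {"delta_rot": [0,0,-0.4],"travel": [-0.3,0,-0.8],"gripper": 0.2}
    - {"delta_rot": [0,0,-0.4],"travel": [-0.3,0,-0.8],"gripper": 0.2}
    - {"delta_rot": [0,0,-0.4],"travel": [-0.3,0,-0.8],"gripper": 0.2}
    - {"delta_rot": [0,0,-0.4],"travel": [-0.3,0,-0.8],"gripper": 0.2}
    - {"delta_rot": [0,0,-0.4],"travel": [-0.3,0,-0.8],"gripper": 0.2}
    - {"delta_rot": [0,0,-0.4],"travel": [-0.3,0,-0.8],"gripper": 0.2}

```text
clock: 11.35
tool_pos: [0.4856, -0.1216, 0.1787]
eef_rot: [0.667, 0.745, 0.001, 0.0]
contact_force: [0.4, 0.2, -0.1]
opening: 0.601
```

Request:
play_rows:
  commands:
    - {"delta_rot": [0,0,-0.43],"travel": [0,0,0],"gripper": 0.2}
    - {"delta_rot": [0,0,-0.43],"travel": [0,0,0],"gripper": 0.2}
    - {"delta_rot": [0,0,-0.43],"travel": [0,0,0],"gripper": 0.2}
    - {"delta_rot": [0,0,-0.43],"travel": [0,0,0],"gripper": 0.2}
    - {"delta_rot": [0,0,-0.43],"travel": [0,0,0],"gripper": 0.2}
    - {"delta_rot": [0,0,-0.43],"travel": [0,0,0],"gripper": 0.2}
    - {"delta_rot": [0,0,-0.43],"travel": [0,0,0],"gripper": 0.2}
    - {"delta_rot": [0,0,-0.43],"travel": [0,0,0],"gripper": 0.2}
    - {"delta_rot": [0,0,-0.43],"travel": [0,0,0],"gripper": 0.2}

```text
clock: 12.48
tool_pos: [0.4852, -0.1218, 0.1784]
eef_rot: [0.056, 0.998, 0.0, -0.0]
contact_force: [0.6, 0.5, 0.3]
opening: 0.598
```

```bash
cat > w.py <<'E'
from h import *
np.set_printoptions(precision=4,suppress=True)
st=r.get_state();print(st['tool_pos'],st['eef_rot'],st['q'],st['contact_force'],st['moment'],st['opening'],st['clock'])
E
python3 - <<'E'
from w import *
for c in('side','top'):
    s=viewer.snapshot(c)
    for d in viewer.pinpoint(c,'screw')[:2]: print(c,d['conf'],d['at'],at_z(s,d['at'],.13))
    a=proj(s,[.603,-.0757,.13]);print('exp',a);P=[]
    for v in range(int(a[1])-25,int(a[1])+26):
        for u in range(int(a[0])-25,int(a[0])+26):
            p=depth(s,(u,v))
            if p is not None and .128<p[2]<.152 and np.hypot(p[0]-.603,p[1]+.0757)<.04:P.append(p)
    P=np.array(P);
    if len(P)>8: print(c,len(P),P.mean(0),cv2.minAreaRect(P[:,:2].astype(np.float32)*1000))
    cv2.imwrite(f'pics/{c}4.png',cv2.resize(cv2.cvtColor(s['color'][130:270,200:340],cv2.COLOR_RGB2BGR),(560,560),interpolation=cv2.INTER_CUBIC))
E
```

```text
[ 0.4852 -0.1218  0.1784] [ 0.0564  0.9984  0.0001 -0.    ] [ 0.3811  0.5833 -0.3577  1.96    0.3224  0.6534  1.2774] [0.6366 0.5341 0.3459] [ 0.0239  0.0143 -0.034 ] 0.5984059600066335 12.475
side 0.42 [276.4, 187.4] [ 0.5932 -0.086   0.13  ]
exp [275.8403 185.113 ]
side 34 [ 0.6084 -0.0801  0.1369] ((601.4987182617188, -76.67916107177734), (10.274968147277832, 44.26380920410156), 84.12519836425781)
top 0.41 [271.0, 177.8] [ 0.6029 -0.0724  0.13  ]
exp [272.3032 177.7482]
top 69 [ 0.6028 -0.0744  0.1446] ((603.8224487304688, -74.71401977539062), (10.075806617736816, 43.4921760559082), 82.20498657226562)
```

View pics/side4.png

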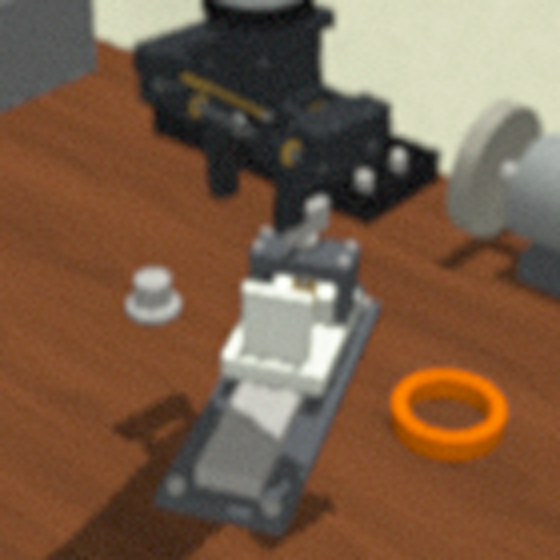

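Request:
play_rows:
  commands:
    - {"delta_rot": [0,0,0.008],"travel": [-0.4,0.2,0],"gripper": 0.2}
    - {"delta_rot": [0,0,0.008],"travel": [-0.746,0.396,0],"gripper": 0.2}
    - {"delta_rot": [0,0,0.008],"travel": [-0.746,0.396,0],"gripper": 0.2}
    - {"delta_rot": [0,0,0.008],"travel": [-0.746,0.396,0.3],"gripper": 0.0}
    - {"delta_rot": [0,0,0.008],"travel": [-0.746,0.396,0.5],"gripper": -0.2}
    - {"delta_rot": [0,0,0.008],"travel": [-0.746,0.396,0.6],"gripper": -0.2}
    - {"delta_rot": [0,0,0.008],"travel": [-0.746,0.396,0.629],"gripper": -0.2}
    - {"delta_rot": [0,0,0.008],"travel": [-0.746,0.396,0.629],"gripper": -0.2}

```text
clock: 13.68
tool_pos: [0.6033, -0.0751, 0.0848]
eef_rot: [0.067, 0.998, -0.0, 0.001]
contact_force: [0.3, 0.5, 0.5]
opening: 0.4
```

Run:
```python
from w import *
s=viewer.snapshot('side');im=[s['color'][130:250,220:340]]
s=viewer.snapshot('top');im.append(s['color'][120:240,210:330])
cv2.imwrite('pics/p5.png',cv2.resize(cv2.cvtColor(np.hstack(im),cv2.COLOR_RGB2BGR),(800,400),interpolation=cv2.INTER_CUBIC))
```

```text
[ 0.6033 -0.0751  0.0848] [ 0.0673  0.9977 -0.      0.0006] [ 0.2106  0.8332 -0.2898  1.716   0.3601  0.644   1.1565] [0.2535 0.4615 0.4841] [ 0.0619  0.0085 -0.0572] 0.3999022857914795 13.675
```

View pics/p5.png

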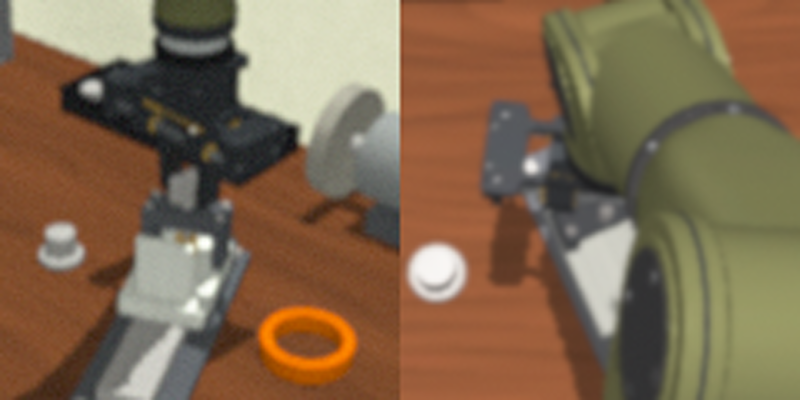

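Request:
play_rows:
  commands:
    - {"delta_rot": [0,0,0],"travel": [0,0,0],"gripper": -1}
    - {"delta_rot": [0,0,0],"travel": [0,0,0],"gripper": -1}
    - {"delta_rot": [0,0,0],"travel": [0,0,0],"gripper": -1}
    - {"delta_rot": [0,0,0],"travel": [0,0,0],"gripper": -1}
  force: 25

```text
clock: 14.28
tool_pos: [0.6034, -0.074, 0.0846]
eef_rot: [0.067, 0.998, 0.001, 0.001]
contact_force: [0.7, 1.6, 2.3]
opening: 0.111
```

```bash
cat > m.py <<'E'
from h import *
def rd(n=3):
    A=[]
    for i in range(n):
        st=r.get_state();A.append(np.r_[st['contact_force'],st['moment']])
        if i<n-1: viewer.snapshot('top')
    A=np.array(A);e=st['eef_rot'];yaw=np.degrees(2*np.arctan2(e[1],e[0]))-90
    print('F',A[:,:3].mean(0).round(2),'M',A[:,3:].mean(0).round(3),'sd',A[:,5].std().round(3),'yaw',round(yaw,2),'p',np.round(st['tool_pos'],4),'op',round(float(st['opening']),3),'q7',round(st['q'][6],2),'t',round(float(st['clock']),2))
if __name__=='__main__': rd()
E
python3 m.py
```

```text
F [0.46 2.24 3.31] M [0.538 0.014 0.031] sd 0.021 yaw 82.34 p [ 0.6034 -0.074   0.0845] op 0.112 q7 1.16 t 14.38
```

Request:
play_rows:
  commands:
    - {"delta_rot": [0,0,0.05],"travel": [0,0,0],"gripper": -1}
    - {"delta_rot": [0,0,0.1],"travel": [0,0,0],"gripper": -1}
    - {"delta_rot": [0,0,0.15],"travel": [0,0,0.001],"gripper": -1}
    - {"delta_rot": [0,0,0.2],"travel": [0,0,0.001],"gripper": -1}
    - {"delta_rot": [0,0,0.25],"travel": [0,0,0.002],"gripper": -1}
    - {"delta_rot": [0,0,0.3],"travel": [0,0,0.002],"gripper": -1}
    - {"delta_rot": [0,0,0.333],"travel": [0,0,0.002],"gripper": -1}
    - {"delta_rot": [0,0,0.333],"travel": [0,0,0.002],"gripper": -1}

```text
clock: 15.38
tool_pos: [0.6033, -0.0742, 0.0842]
eef_rot: [0.556, 0.831, 0.0, 0.0]
contact_force: [-1.3, 2.5, 5.1]
opening: 0.113
```

```bash
python3 m.py
```

```text
F [-0.39  3.06  4.99] M [ 0.634  0.07  -0.048] sd 0.008 yaw 22.5 p [ 0.6033 -0.0742  0.0841] op 0.107 q7 0.43 t 15.47
```

Request:
play_rows:
  commands:
    - {"delta_rot": [0,0,0.02],"travel": [0,0,0],"gripper": -1}
    - {"delta_rot": [0,0,0.04],"travel": [0,0,0],"gripper": -1}
    - {"delta_rot": [0,0,0.056],"travel": [0,0,0],"gripper": -1}
    - {"delta_rot": [0,0,0.056],"travel": [0,0,0],"gripper": -1}

```text
clock: 15.98
tool_pos: [0.6033, -0.0742, 0.0841]
eef_rot: [0.627, 0.779, 0.001, -0.0]
contact_force: [-0.5, 3.7, 5.5]
opening: 0.111
```

```bash
python3 m.py
```

```text
F [0.11 3.07 5.56] M [ 0.625  0.042 -0.004] sd 0.01 yaw 12.41 p [ 0.6033 -0.0743  0.0841] op 0.11 q7 0.31 t 16.07
```

Request:
play_rows:
  commands:
    - {"delta_rot": [0,0,0.015],"travel": [0,0,0],"gripper": -1}
    - {"delta_rot": [0,0,0.03],"travel": [0,0,0],"gripper": -1}
    - {"delta_rot": [0,0,0.03],"travel": [0,0,0],"gripper": -1}

```text
clock: 16.45
tool_pos: [0.6032, -0.0743, 0.0841]
eef_rot: [0.663, 0.749, 0.001, -0.0]
contact_force: [-0.3, 3.5, 5.2]
opening: 0.111
```

```bash
python3 m.py
```

```text
F [-0.17  3.57  5.1 ] M [ 0.689  0.005 -0.03 ] sd 0.011 yaw 6.97 p [ 0.6032 -0.0742  0.0841] op 0.113 q7 0.25 t 16.55
```

Request:
play_rows:
  commands:
    - {"delta_rot": [0,0,0.015],"travel": [0,0,0],"gripper": -1}
    - {"delta_rot": [0,0,0.03],"travel": [0,0,0.001],"gripper": -1}
    - {"delta_rot": [0,0,0.03],"travel": [0,0,0.001],"gripper": -1}

```text
clock: 16.92
tool_pos: [0.6032, -0.0742, 0.084]
eef_rot: [0.697, 0.717, 0.001, -0.0]
contact_force: [-0.1, 3.8, 6.5]
opening: 0.112
```

```bash
python3 m.py
```

```text
F [0.21 3.31 5.73] M [ 0.693  0.077 -0.048] sd 0.029 yaw 1.57 p [ 0.6032 -0.0742  0.084 ] op 0.109 q7 0.18 t 17.02
```

Request:
play_rows:
  commands:
    - {"delta_rot": [0,0,0.015],"travel": [0,0,0],"gripper": -1}
    - {"delta_rot": [0,0,0.03],"travel": [0,0,0],"gripper": -1}
    - {"delta_rot": [0,0,0.03],"travel": [0,0,0],"gripper": -1}

```text
clock: 17.4
tool_pos: [0.6032, -0.0742, 0.084]
eef_rot: [0.73, 0.683, 0.0, -0.0]
contact_force: [-0.1, 3.6, 5.1]
opening: 0.111
```

```bash
python3 m.py
```

```text
F [0.1  3.21 5.72] M [ 0.694  0.063 -0.03 ] sd 0.034 yaw -3.82 p [ 0.6032 -0.0742  0.084 ] op 0.11 q7 0.12 t 17.5
```

Request:
play_rows:
  commands:
    - {"delta_rot": [0,0,0.015],"travel": [0,0,0],"gripper": -1}
    - {"delta_rot": [0,0,0.03],"travel": [0,0,0],"gripper": -1}
    - {"delta_rot": [0,0,0.03],"travel": [0,0,0],"gripper": -1}

```text
clock: 17.88
tool_pos: [0.6032, -0.0742, 0.084]
eef_rot: [0.762, 0.648, 0.0, -0.0]
contact_force: [-0.7, 2.7, 4.9]
opening: 0.113
```

```bash
python3 m.py
```

```text
F [-0.14  3.36  5.49] M [ 0.676  0.085 -0.011] sd 0.01 yaw -9.23 p [ 0.6032 -0.0743  0.084 ] op 0.11 q7 0.06 t 17.98
```

Request:
play_rows:
  commands:
    - {"delta_rot": [0,0,0.015],"travel": [0,0,0],"gripper": -1}
    - {"delta_rot": [0,0,0.03],"travel": [0,0,0.001],"gripper": -1}
    - {"delta_rot": [0,0,0.03],"travel": [0,0,0.001],"gripper": -1}

```text
clock: 18.35
tool_pos: [0.6032, -0.0742, 0.0839]
eef_rot: [0.791, 0.611, 0.0, -0.0]
contact_force: [0.6, 3.4, 6.8]
opening: 0.111
```

```bash
python3 m.py
```

```text
F [0.52 3.62 6.18] M [ 0.723  0.13  -0.027] sd 0.031 yaw -14.63 p [ 0.6032 -0.0743  0.0839] op 0.108 q7 -0.01 t 18.45
```

Request:
play_rows:
  commands:
    - {"delta_rot": [0,0,0.015],"travel": [0,0,0],"gripper": -1}
    - {"delta_rot": [0,0,0.03],"travel": [0,0,0],"gripper": -1}
    - {"delta_rot": [0,0,0.03],"travel": [0,0,0],"gripper": -1}

```text
clock: 18.82
tool_pos: [0.6031, -0.0743, 0.0839]
eef_rot: [0.819, 0.573, 0.0, -0.0]
contact_force: [0.0, 3.0, 6.4]
opening: 0.111
```

```bash
python3 m.py
```

```text
F [0.16 3.77 6.13] M [ 0.706  0.12  -0.036] sd 0.015 yaw -20.03 p [ 0.6032 -0.0743  0.0839] op 0.11 q7 -0.07 t 18.93
```

Request:
play_rows:
  commands:
    - {"delta_rot": [0,0,0.015],"travel": [0,0,0],"gripper": -1}
    - {"delta_rot": [0,0,0.03],"travel": [0,0,0],"gripper": -1}
    - {"delta_rot": [0,0,0.03],"travel": [0,0,0],"gripper": -1}

```text
clock: 19.3
tool_pos: [0.6031, -0.0742, 0.0839]
eef_rot: [0.845, 0.534, 0.0, -0.0]
contact_force: [-0.1, 3.0, 5.8]
opening: 0.115
```

```bash
python3 m.py
```

```text
F [0.05 3.25 5.81] M [ 0.682  0.102 -0.072] sd 0.012 yaw -25.43 p [ 0.6031 -0.0742  0.0839] op 0.112 q7 -0.13 t 19.4
```

Request:
play_rows:
  commands:
    - {"delta_rot": [0,0,0.015],"travel": [0,0,0],"gripper": -1}
    - {"delta_rot": [0,0,0.03],"travel": [0,0,0.001],"gripper": -1}
    - {"delta_rot": [0,0,0.03],"travel": [0,0,0.001],"gripper": -1}

```text
clock: 19.77
tool_pos: [0.6031, -0.0742, 0.0838]
eef_rot: [0.87, 0.494, 0.0, -0.0]
contact_force: [-0.3, 4.1, 7.3]
opening: 0.109
```

```bash
python3 m.py
```

```text
F [-0.51  4.09  6.7 ] M [ 0.74   0.176 -0.039] sd 0.026 yaw -30.82 p [ 0.6031 -0.0742  0.0838] op 0.114 q7 -0.2 t 19.88
```

Request:
play_rows:
  commands:
    - {"delta_rot": [0,0,0.015],"travel": [0,0,0],"gripper": -1}
    - {"delta_rot": [0,0,0.03],"travel": [0,0,0],"gripper": -1}
    - {"delta_rot": [0,0,0.03],"travel": [0,0,0],"gripper": -1}

```text
clock: 20.25
tool_pos: [0.6031, -0.0742, 0.0838]
eef_rot: [0.892, 0.452, 0.0, -0.0]
contact_force: [0.3, 3.6, 7.3]
opening: 0.11
```

```bash
python3 m.py
```

```text
F [-0.04  4.19  6.79] M [ 0.768  0.183 -0.013] sd 0.018 yaw -36.23 p [ 0.6031 -0.0742  0.0838] op 0.113 q7 -0.26 t 20.35
```

Request:
play_rows:
  commands:
    - {"delta_rot": [0,0,0.015],"travel": [0,0,0],"gripper": -1}
    - {"delta_rot": [0,0,0.03],"travel": [0,0,0],"gripper": -1}
    - {"delta_rot": [0,0,0.03],"travel": [0,0,0],"gripper": -1}

```text
clock: 20.72
tool_pos: [0.6031, -0.0742, 0.0838]
eef_rot: [0.912, 0.41, 0.0, -0.001]
contact_force: [-0.4, 3.9, 6.1]
opening: 0.109
```

```bash
python3 m.py
```

```text
F [-0.35  3.85  6.36] M [ 0.747  0.145 -0.044] sd 0.004 yaw -41.63 p [ 0.6031 -0.0742  0.0838] op 0.11 q7 -0.33 t 20.82
```

Request:
play_rows:
  commands:
    - {"delta_rot": [0,0,0.015],"travel": [0,0,0],"gripper": -1}
    - {"delta_rot": [0,0,0.03],"travel": [0,0,0.001],"gripper": -1}
    - {"delta_rot": [0,0,0.03],"travel": [0,0,0.001],"gripper": -1}

```text
clock: 21.2
tool_pos: [0.6031, -0.0742, 0.0837]
eef_rot: [0.931, 0.366, 0.0, -0.001]
contact_force: [-1.2, 4.3, 7.3]
opening: 0.114
```

```bash
python3 m.py
```

```text
F [-0.73  3.65  7.34] M [ 0.789  0.218 -0.037] sd 0.034 yaw -47.03 p [ 0.6031 -0.0742  0.0837] op 0.11 q7 -0.39 t 21.3
```

Request:
play_rows:
  commands:
    - {"delta_rot": [0,0,0.015],"travel": [0,0,0],"gripper": -1}
    - {"delta_rot": [0,0,0.03],"travel": [0,0,0],"gripper": -1}
    - {"delta_rot": [0,0,0.03],"travel": [0,0,0],"gripper": -1}

```text
clock: 21.68
tool_pos: [0.603, -0.0742, 0.0837]
eef_rot: [0.947, 0.322, 0.0, -0.001]
contact_force: [0.5, 3.8, 7.1]
opening: 0.114
```

```bash
python3 m.py
```

```text
F [-0.14  4.07  6.97] M [ 0.764  0.199 -0.03 ] sd 0.017 yaw -52.43 p [ 0.6031 -0.0741  0.0837] op 0.114 q7 -0.46 t 21.77
```

Request:
play_rows:
  commands:
    - {"delta_rot": [0,0,0.015],"travel": [0,0,0],"gripper": -1}
    - {"delta_rot": [0,0,0.03],"travel": [0,0,0],"gripper": -1}
    - {"delta_rot": [0,0,0.03],"travel": [0,0,0],"gripper": -1}

```text
clock: 22.15
tool_pos: [0.6032, -0.0745, 0.0837]
eef_rot: [0.961, 0.277, 0.0, -0.0]
contact_force: [-0.6, 3.7, 7.2]
opening: 0.109
```

```bash
python3 m.py
```

```text
F [0.07 3.5  6.52] M [0.651 0.155 0.119] sd 0.024 yaw -57.81 p [ 0.6032 -0.0745  0.0837] op 0.111 q7 -0.52 t 22.25
```

Request:
play_rows:
  commands:
    - {"delta_rot": [0,0,0.003],"travel": [0,0,0],"gripper": -1}
    - {"delta_rot": [0,0,0.003],"travel": [0,0,0],"gripper": -1}

```text
clock: 22.5
tool_pos: [0.6032, -0.0745, 0.0837]
eef_rot: [0.962, 0.273, 0.0, -0.0]
contact_force: [0.4, 3.2, 6.6]
opening: 0.111
```

```bash
python3 -c "
from m import rd
rd(6)"
```

```text
F [0.1  2.92 6.48] M [0.625 0.139 0.145] sd 0.024 yaw -58.34 p [ 0.6032 -0.0746  0.0837] op 0.106 q7 -0.53 t 22.75
```

Bottomed and snug: the torque is about 0.2 N m above bias, with contact starting near yaw −55°. Now I'll back off a quarter turn.

Request:
play_rows:
  commands:
    - {"delta_rot": [0,0,-0.05],"travel": [0,0,0],"gripper": -1}
    - {"delta_rot": [0,0,-0.1],"travel": [0,0,0],"gripper": -1}
    - {"delta_rot": [0,0,-0.15],"travel": [0,0,-0.001],"gripper": -1}
    - {"delta_rot": [0,0,-0.2],"travel": [0,0,-0.001],"gripper": -1}
    - {"delta_rot": [0,0,-0.25],"travel": [0,0,-0.002],"gripper": -1}
    - {"delta_rot": [0,0,-0.3],"travel": [0,0,-0.002],"gripper": -1}
    - {"delta_rot": [0,0,-0.35],"travel": [0,0,-0.003],"gripper": -1}
    - {"delta_rot": [0,0,-0.4],"travel": [0,0,-0.003],"gripper": -1}
    - {"delta_rot": [0,0,-0.45],"travel": [0,0,-0.003],"gripper": -1}
    - {"delta_rot": [0,0,-0.49],"travel": [0,0,-0.003],"gripper": -1}
    - {"delta_rot": [0,0,-0.511],"travel": [0,0,-0.003],"gripper": -1}
    - {"delta_rot": [0,0,-0.511],"travel": [0,0,-0.003],"gripper": -1}

```text
clock: 24.25
tool_pos: [0.6033, -0.0742, 0.0842]
eef_rot: [0.472, 0.882, 0.001, 0.0]
contact_force: [-0.8, 3.9, 6.8]
opening: 0.112
```

```bash
python3 m.py
```

```text
F [-0.31  3.96  6.74] M [0.734 0.143 0.04 ] sd 0.009 yaw 33.63 p [ 0.6033 -0.0742  0.0842] op 0.112 q7 0.56 t 24.35
```

Request:
play_rows:
  commands:
    - {"delta_rot": [0,0,0],"travel": [0,0,0],"gripper": -0.2}
    - {"delta_rot": [0,0,0],"travel": [0,0,0],"gripper": -0.2}
    - {"delta_rot": [0,0,0],"travel": [0,0,0],"gripper": -0.2}
    - {"delta_rot": [0,0,0],"travel": [0,0,0],"gripper": -0.2}
    - {"delta_rot": [0,0,0],"travel": [0,0,-0.15],"gripper": -0.2}
    - {"delta_rot": [0,0,0],"travel": [0,0,-0.4],"gripper": -0.2}
    - {"delta_rot": [0,0,0],"travel": [0,0,-0.8],"gripper": -0.2}
    - {"delta_rot": [0,0,0],"travel": [0,0,-0.9],"gripper": -0.2}
    - {"delta_rot": [0,0,0],"travel": [0,0.5,-0.9],"gripper": -0.2}
    - {"delta_rot": [0,0,0],"travel": [0,1,-0.9],"gripper": -0.2}
    - {"delta_rot": [0,0,0],"travel": [0,1,-0.9],"gripper": -0.2}
    - {"delta_rot": [0,0,0],"travel": [0,1,-0.9],"gripper": -0.2}

```text
clock: 25.85
tool_pos: [0.7282, 0.01, 0.2163]
eef_rot: [0.472, 0.882, -0.0, -0.001]
contact_force: [-0.7, -0.5, 0.0]
opening: 0.401
```

Request:
play_rows:
  commands:
    - {"delta_rot": [0,0,0],"travel": [1,1,0],"gripper": -0.2}
    - {"delta_rot": [0,0,0],"travel": [1,1,0],"gripper": -0.2}
    - {"delta_rot": [0,0,0],"travel": [1,1,0],"gripper": -0.2}
    - {"delta_rot": [0,0,0],"travel": [1,1,0],"gripper": -0.2}
    - {"delta_rot": [0,0,0],"travel": [1,1,0],"gripper": -0.2}

```text
clock: 26.48
tool_pos: [0.769, 0.217, 0.2173]
eef_rot: [0.472, 0.882, -0.001, -0.001]
contact_force: [1.0, 0.5, 0.4]
opening: 0.397
```

Run:
```python
from w import *
o=np.array([.603,-.0752,0])
for c in('side','top'):
    s=viewer.snapshot(c);a=proj(s,[.603,-.0752,.13]);P=[]
    for v in range(int(a[1])-25,int(a[1])+26):
        for u in range(int(a[0])-25,int(a[0])+26):
            p=depth(s,(u,v))
            if p is not None and .128<p[2]<.152 and np.hypot(*(p-o)[:2])<.04:P.append(p)
    P=np.array(P)
    if len(P)>8: print(c,len(P),P.mean(0),cv2.minAreaRect(P[:,:2].astype(np.float32)*1000))
    for l in("spray_can_mid","tape_roll_mid","bush_mid","bearing_mid","spanner_grip","driver_grip","push_tab"):
        for d in viewer.pinpoint(c,l)[:1]: print(l,round(d['conf'],2),np.round(d['at']),depth(s,d['at']))
    cv2.imwrite(f'pics/{c}6.png',cv2.resize(cv2.cvtColor(s['color'][130:270,200:340],cv2.COLOR_RGB2BGR),(560,560),interpolation=cv2.INTER_CUBIC))
```

```text
[0.769  0.217  0.2173] [ 0.472   0.8816 -0.0007 -0.0009] [-0.3235  0.9707 -0.0276  0.8567  0.0231  1.3166  0.2427] [0.9944 0.4907 0.3527] [-0.1065  0.0195 -0.0186] 0.39671114144050373 26.475
side 67 [ 0.5992 -0.0783  0.1376] ((600.7705688476562, -78.13890075683594), (8.796382904052734, 38.915313720703125), 29.312788009643555)
spray_can_mid 0.29 [351. 286.] [ 0.4967 -0.4278  0.0016]
tape_roll_mid 0.81 [309. 230.] [ 0.6231 -0.2038  0.001 ]
bush_mid 0.69 [236. 206.] [0.5491 0.0567 0.0129]
bearing_mid 0.77 [312. 282.] [ 0.442  -0.3391  0.0011]
spanner_grip 0.79 [350. 285.] [ 0.4974 -0.4254  0.0043]
driver_grip 0.5 [351. 283.] [ 0.5036 -0.424   0.0064]
push_tab 0.89 [272. 205.] [ 0.5317 -0.1175  0.1063]
top 80 [ 0.6027 -0.0743  0.1428] ((603.740478515625, -74.2752914428711), (9.908467292785645, 41.938968658447266), 33.249847412109375)
spray_can_mid 0.66 [109. 197.] [0.5561 0.3407 0.1388]
tape_roll_mid 0.84 [324. 188.] [ 0.602  -0.2283 -0.0008]
bush_mid 0.75 [223. 197.] [0.5736 0.0558 0.0322]
bearing_mid 0.78 [367. 248.] [ 0.4321 -0.3415  0.0012]
spanner_grip 0.56 [394. 220.] [ 0.5064 -0.4185  0.0071]
driver_grip 0.69 [ 95. 256.] [0.4137 0.4071 0.022 ]
push_tab 0.65 [281. 210.] [ 0.5296 -0.0991  0.0747]
```

View pics/top6.png

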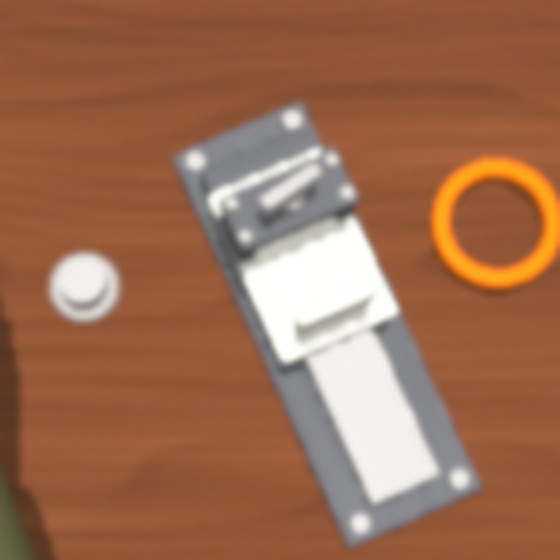

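```bash
python3 -c "
from plant import r
print(r.finish_job())"
```

```text
the job is handed in; nothing more can be done
None
```

I pushed the carriage home, turned the wing screw clockwise until it bottomed, backed it off a quarter turn, let go and moved clear. The job is handed in at about 26.5 s of the 72 s allowed.

- **Carriage:** It stopped moving while the push rose from about 6 N to 16 N, so it met the end stop. The last picture shows it still at the stop, and the measured screw position has not shifted by more than about 1 mm since.
- **Bottoming:** The torque began to climb about 137° clockwise of the start. I stopped at 141° (0.39 turn) with about 0.2 N m, which is inside the snug range. The sensor has a bias of roughly 0.05 N m, so that figure is approximate.
- **Back-off:** I turned the tool back 92°; the extra 2° splits the 3.5° between first contact and where I stopped. That should leave a gap of about 0.5 mm. The top camera shows the wing at 33.2° against the tool's 33.6°, so it did not slip in the grip.
- **Bystanders:** The top camera finds each within about 1.5 cm of where it started, which is the networks' scatter. The side camera's spray can and screwdriver reports were wrong and I ignored them.

**Tool height:** The real fingertips sit about 31 mm above the reported tool position. My first push passed over the tab without touching anything. I measured the offset with the depth camera and corrected for it.

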